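# Dot-mark the tag of a pan lid

## Robot

A 6-joint arm with a two-finger parallel gripper is mounted at the origin on the work surface. World frame = base frame: x ahead of the robot, y to its left, z up, the work surface at z = 0. Lengths are in m, angles in rad, forces in N, time in s.
With the tool pointing down it reaches from about 0.3 to 0.825 m from the base axis. Payload 5.4 kg.
Tool frame: the origin (TCP) lies at the very end of the fingers, on their centre line; the grasp point (between the pads) lies 19 mm behind it; z points along the fingers, x is the direction in which the jaws open and shut, and the axes are right-handed (so a half turn about z gives the same grasp; the last joint's range is limited). The gripper opens to 92 mm and grips with 3 to 60 N. Pads are 20 mm wide; open, the fingers measure 128 mm over their backs; the gripper's body (75 mm by 189 mm) begins 69 mm behind the grasp point.
Start: joints at [-1.34, 0.158, 1.597, -0, 1.386, -0.21], TCP at [0.245, -0.52, 0.215] pointing down, gripper open.
Joint ranges: [-2.91, 2.91], [-0.94, 2.29], [0.18, 2.7], [-1.29, 4.43], [0.17, 2.64], [-3, 3]. Speed limits (rad/s): [2.57, 2.57, 3.14, 3.14, 3.14, 3.14].

## Interface

Orientations are given as a rotation vector (axis times angle).
In Python, from workcell import bot gives the robot as it stands. Calls block until the motion is done:
- bot.goto(position, orientation): joint-space move of the TCP to a pose.
- bot.line_to(position, rot=None, max_speed=0.15): straight line of the TCP; rot=None keeps the orientation; max_speed is the mean speed in m/s.
- bot.set_joints(angles): joint-space move.
- bot.set_gripper(opening, newtons=None): opening from 0.0 (shut) to 1.0 (fully open); newtons is the grip in N (None keeps the last); returns when the fingers have stopped.
- bot.hold(seconds).
- bot.inverse_kinematics(position, orientation): joint angles nearest the present ones, or None.
- bot.read_camera(name): name is "scene" or "top" or "wrist"; returns a dict with "pixels" (420x560x3 uint8, blue, green, red), "fx", "fy", "cx", "cy" (pixels), "k1" (the pictures are not rectified: a ray, as slopes to the right and down, at radius r is drawn at 1 + k1 r^2 times it, then the intrinsics apply), "R" (3x3) and "t" (3): a world point X has camera coordinates R X + t. Camera axes: x right, y down, z forward; pixel columns grow to the right and rows downward; lengths in m; the calibration is good to about 2 mm. A picture is of the moment at which its call begins. There is no depth.
A pose or a line that the arm cannot do raises bot.MotionError and nothing moves.
- bot.job_done(): hands the job in, once; it reports no verdict.
Readings, each from a call of its own:
- bot.current_clock(): time.
- bot.current_joints(): joint angles.
- bot.current_joint_vel(): joint speeds.
- bot.current_effort(): joint torques, N m.
- bot.current_ee_pos(): TCP position.
- bot.current_tool_rot(): TCP orientation.
- bot.current_contact_force(): force on the tool from outside, world axes, zero at the start.
- bot.current_ft_torque(): the same for the moment, N m.
- bot.current_opening(): opening from 0.0 (shut) to 1.0 (fully open).
Only numpy, scipy, OpenCV 4.12 (cv2) and the standard library are available. Lean on these libraries where they do the work, as an engineer would, in place of code of your own. Each camera call takes 0.05 s, during which the arm holds its last target. There are 200 camera calls.

## Task

Pick up the spring-loaded marking punch from the rubber mat and mark the round tag on the notched pan lid: with the punch upright, set its foot on the tag, wholly inside the tag's edge, press straight down well past half of the punch's spring travel without hammering, hold it there steadily for a moment, then lift it straight off without sliding. Stand the punch back upright, wholly on the rubber mat, and let go. Leave the marked lid where it lies and do not disturb the plain lid, pot, bowl or spoon.

Things in the scene. Friction and masses are not known exactly. Their poses are not given: they have to be found in the camera images.
- punch_grip (a point): Grip centre of the marking punch, a loose upright steel tool, about 0.32 kg, 109 mm tall: on its axis, 75 mm above its foot's underside (foot extended), mid-way up a round dark barrel 26 mm in diameter (47 to 100 mm up) under a black domed cap. Below the barrel a 38 mm flange (40 to 47 mm up) stops fingers slipping down. z axis: up along the punch; round, so yaw means nothing.
- punch_tip (a point): Centre of the flat round underside of the punch's foot, a bright steel disc 34 mm in diameter and 10 mm thick, on the punch's axis. z axis: up along the punch.
- punch_foot (a joint): How far the foot is pushed into the barrel, in m: 0 extended, 0.010 at its stop. A spring pushes it out with 3.6 N at 0, rising 1.2 N per mm to 15.6 N at 10 mm; it does not give when the punch just stands. The mark is made from 5 mm on; aim for 8 mm. Over 40 N on the lid is hammering.
- lid_notched_tag (a point): Centre of the top face of the tag to mark, a raised aluminium disc 52 mm across and 3 mm thick on the notched lid; the face is 15 mm above the table. Loose flat steel lid 176 x 108 x 12 mm, some 0.4 kg, its centre 25 mm from the tag along -x. Notch 40 mm wide, 30 mm deep in the middle of its +x end; bar handle across it (24 mm above the lid) 77 mm from the tag along -x. Axes: the lid's, z up.
- lid_plain_tag (a point): Centre of the top of the same tag on the other lid, which is alike but without any notch. Not to be touched with the punch.
- mat: Fixed black rubber mat, 130 x 130 x 6 mm; origin at the centre of its underside on the table, so its top is 6 mm above the origin. The punch starts standing on it, and must finally stand on it.
- inset_pot: Bystander: open steel pot, rim radius 50 mm, 100 mm high, with two loop handles at the rim reaching some 85 mm from its axis; origin at the centre of its underside.
- bowl: Bystander: steel bowl, rim radius 50 mm, 45 mm high, origin at the centre of its underside.
- spoon: Bystander: serving spoon with a black handle lying on the table, its origin on the table below it, x along its length.
Mind the look-alikes: they are no part of the job. What is shaped like the part that bears punch_grip but orange is not meant.

How it is judged:
On the way, in this order (a step that is already met when the one before it is completed fails the run):
1. the punch is pressed upright on the notched lid's tag: foot within 8 mm of the tag's centre, pushed in 5 mm or more, steady (value of joint punch_foot above 0.005 m and horizontal distance between punch_tip and lid_notched_tag below 0.008 m and angle between punch_grip's own z axis and vertical below 0.1 rad and contact force between punch and lid_notched above 5 N), for 0.4 s.
2. the punch is lifted straight off: foot 20 mm above the tag, still within 20 mm of its centre (z of punch_tip in the frame of lid_notched_tag above 0.02 m and horizontal distance between punch_tip and lid_notched_tag below 0.02 m and contact force between punch and lid_notched below 0.1 N), for 0.05 s.
At the end, for the whole second after the job is handed in: The punch stands upright (within 0.08 rad) and still, released, its foot extended and resting on the rubber mat with its axis within 48 mm of the mat's centre; the tag of the notched lid is within 15 mm of where it started (horizontal distance between punch_tip and mat below 0.048 m and z of punch_tip in the frame of mat below 0.01 m and angle between punch_grip's own z axis and vertical below 0.08 rad and value of joint punch_foot below 0.002 m and linear speed of punch below 0.02 m/s and distance of lid_notched_tag from where it was at the start of the episode below 0.015 m); the robot touches nothing.
It fails at once if the punch touches the notched lid with its axis over 10 mm from the tag's centre (missed, slid or dragged) (contact force between punch and lid_notched above 0.5 N and horizontal distance between punch_tip and lid_notched_tag above 0.01 m).
It fails at once if the punch bears on the lid while tilted more than 0.17 rad (contact force between punch and lid_notched above 2 N and angle between punch_grip's own z axis and vertical above 0.17 rad).
It fails at once if the lid is hammered: more than 40 N between punch and lid (contact force between punch and lid_notched above 40 N).
It fails at once if the punch touches the plain lid (contact force between punch and lid_plain above 0.5 N).
It fails at once if the plain lid, pot, bowl or spoon is moved more than 20 mm (distance of any of lid_plain_tag, inset_pot, bowl, spoon from where it was at the start of the episode above 0.02 m).
It also fails if it takes over 53 s, if anything falls off the work surface, if the arm or the gripper's body presses on something with over 40 N, if the wrist force passes 120 N, or if a joint passes its speed limit or range.

## Working session

There is one attempt and no reset: what is moved stays moved. The work goes in short steps, each a Python script; the robot and the scene stay as the last script left them, time stands still between calls to the robot, and variables do not carry over. Pictures are saved under pics/ and viewed, about 8 in all and at most 12, crops included, and the job is handed in when it is done.

```bash
mkdir -p pics; cat > h.py <<'E'
import numpy as np, cv2
from workcell import bot
def cam(n):
    c=bot.read_camera(n); c["R"]=np.array(c["R"]); c["t"]=np.array(c["t"]); return c
def ray(c,u,v):
    K=np.array([[c["fx"],0,c["cx"]],[0,c["fy"],c["cy"]],[0,0,1.]])
    x,y=cv2.undistortPoints(np.array([[[u,v]]],float),K,np.array([c["k1"],0,0,0.])).ravel()
    return -c["R"].T@c["t"], c["R"].T@np.array([x,y,1.])
def onz(c,u,v,z):
    o,d=ray(c,u,v); return o+d*(z-o[2])/d[2]
def proj(c,X):
    K=np.array([[c["fx"],0,c["cx"]],[0,c["fy"],c["cy"]],[0,0,1.]])
    p,_=cv2.projectPoints(np.array(X,float).reshape(-1,1,3),cv2.Rodrigues(c["R"])[0],c["t"],K,np.array([c["k1"],0,0,0.]))
    return p.reshape(-1,2)
E
python3 - <<'E'
from h import *
import pickle
for n in("scene","top"):
    c=cam(n); pickle.dump(c,open(n+".pkl","wb")); cv2.imwrite(f"pics/{n}0.png",c["pixels"]); print(n,c["k1"],c["fx"],-c["R"].T@c["t"])
print(bot.current_tool_rot(),bot.current_clock(), bot.current_contact_force())
E
```

```text
scene -0.08089467872926974 489.49244951418905 [ 1.19349356 -0.94765913  0.91296954]
top -0.18576038647750098 531.0886348293266 [ 0.34116503 -0.0203577   1.609132  ]
[-2.65243220e+00  1.68139051e+00  1.82981338e-03] 0.1 [-0.27687854 -0.02415444  0.68035852]
```

View pics/scene0.png

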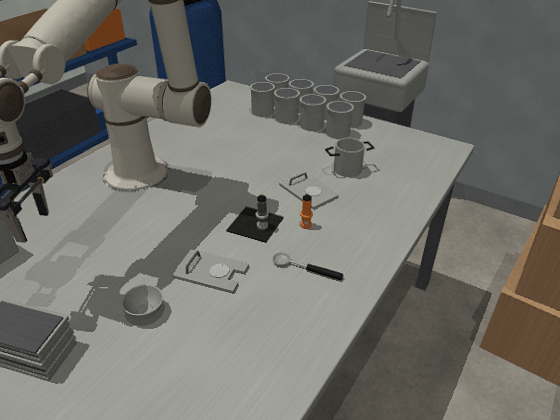

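View pics/top0.png

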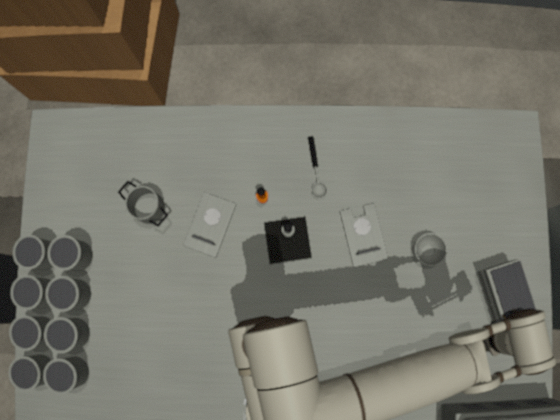

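The scene view shows the punch on the mat at (262,215), the notched lid's tag at (219,270), and the orange decoy at (307,212). In the top view the mat is at (288,240), the punch about (288,228), the notched tag (362,227) and the plain tag (212,217).

```bash
python3 - <<'E'
from h import *
import pickle
s=pickle.load(open("scene.pkl","rb"));t=pickle.load(open("top.pkl","rb"))
def crop(c,u0,v0,w,h,k): return cv2.resize(c["pixels"][v0:v0+h,u0:u0+w],None,fx=k,fy=k,interpolation=cv2.INTER_CUBIC)
a=crop(t,255,195,140,80,5.0);a=a[:, :700]
b=crop(s,165,185,140,35*3,5)[:,:]
cv2.imwrite("pics/c1.png",np.vstack([cv2.resize(a,(420,240)),cv2.resize(b,(420,315))]).repeat(1,0))
cv2.imwrite("pics/c1.png",np.hstack([cv2.resize(a,(400,229)).copy() if 0 else cv2.copyMakeBorder(cv2.resize(a,(400,229)),0,71,0,0,cv2.BORDER_CONSTANT),cv2.resize(b,(400,300))]))
for n,c,(u0,v0,w,h),th in(("top",t,(345,210,35,35),0),("scene",s,(200,255,42,30),0)):
    g=cv2.cvtColor(c["pixels"],cv2.COLOR_BGR2GRAY)[v0:v0+h,u0:u0+w]
    for th in (np.percentile(g,q) for q in(75,80,88,93)):
        N,l,st,ce=cv2.connectedComponentsWithStats((g>th).astype(np.uint8)); i=1+np.argmax(st[1:,4])
        p=ce[i]+[u0,v0]; print(n,"tag",th,st[i],p,onz(c,*p,0.015))
    hsv=c["pixels"].max(2)
    u0,v0,w,h=(255,205,65,70) if n=="top" else(220,200,70,45)
    m=(hsv[v0:v0+h,u0:u0+w]<38).astype(np.uint8)
    cs=cv2.findContours(m,cv2.RETR_EXTERNAL,cv2.CHAIN_APPROX_NONE)[0];k=max(cs,key=cv2.contourArea)
    q=cv2.boxPoints(cv2.minAreaRect(k))+[u0,v0]
    hull=cv2.convexHull(k); ap=cv2.approxPolyDP(hull,3,True).reshape(-1,2)+[u0,v0]
    print("mat",[onz(c,*x,.006).round(4).tolist() for x in ap],ap.tolist(),np.mean([onz(c,*x,.006) for x in q],0))
E
```

```text
top tag 149.0 [  8   8  19  18 257] [361.91439689 226.3618677 ] [ 0.55646398 -0.24081913  0.015     ]
top tag 151.0 [  8   8  18  17 237] [361.87341772 226.18565401] [ 0.55700318 -0.24070174  0.015     ]
top tag 168.0 [  9  10  16  14 128] [361.3046875 227.328125 ] [ 0.55349672 -0.23891371  0.015     ]
top tag 170.0 [10 11 14 13 82] [360.67073171 228.35365854] [ 0.55034959 -0.23693335  0.015     ]
mat [[0.5825, -0.062, 0.006], [0.4665, -0.0804, 0.006], [0.4476, 0.0373, 0.006], [0.5665, 0.0508, 0.006]] [[303, 218], [309, 256], [270, 262], [266, 223]] [ 0.51535796 -0.01311     0.006     ]
scene tag 158.0 [  9   8  20  14 199] [218.83417085 269.68341709] [ 0.5540734  -0.23754486  0.015     ]
scene tag 160.0 [  9   9  20  13 193] [218.72020725 269.74611399] [ 0.55396676 -0.23789647  0.015     ]
scene tag 171.0 [ 10   9  19  13 141] [218.4751773  269.30496454] [ 0.55237919 -0.23691307  0.015     ]
scene tag 173.0 [10  9 12  7 32] [215.5     266.53125] [ 0.53909549 -0.23274352  0.015     ]
mat [[0.5671, 0.0557, 0.006], [0.5885, -0.0695, 0.006], [0.4667, -0.088, 0.006], [0.4446, 0.0389, 0.006]] [[282, 217], [265, 242], [227, 231], [246, 207]] [ 0.51328611 -0.01489251  0.006     ]
```

View pics/c1.png

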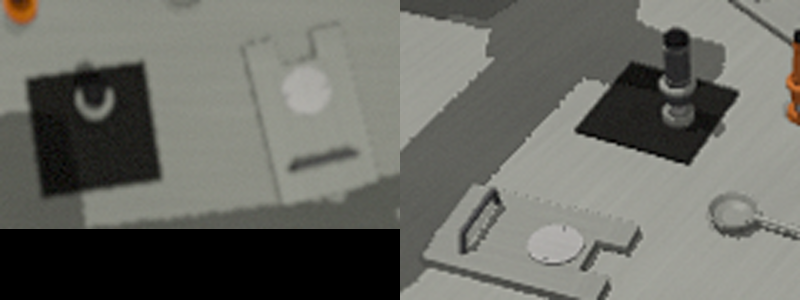

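Both views agree on the notched tag, about (0.555,-0.239), and on the mat centre, (0.514,-0.014). Next I'll fix the punch roughly and look from the wrist.

```bash
cat >> h.py <<'E'
from scipy.spatial.transform import Rotation
def down(yaw):
    c,s=np.cos(yaw),np.sin(yaw)
    return Rotation.from_matrix(np.array([[c,s,0],[s,-c,0],[0,0,-1.]])).as_rotvec()
E
python3 - <<'E'
from h import *
import pickle
s=pickle.load(open("scene.pkl","rb"));t=pickle.load(open("top.pkl","rb"))
print("foot",onz(s,262.3,224.5,.012),"cap",onz(s,261.6,198,.11),"flange top",onz(t,288.3,230,.05),"decoy foot",onz(s,306.5,226,.01))
p=onz(s,262.3,224.5,.012)
bot.goto([p[0]-0.06,p[1],0.30],down(-np.pi/2))
c=cam("wrist");pickle.dump(c,open("w1.pkl","wb"));cv2.imwrite("pics/w1.png",c["pixels"])
print(bot.current_ee_pos(),bot.current_joints(),bot.current_clock(),-c["R"].T@c["t"],c["R"])
print(proj(c,[[*p[:2],.006],[*p[:2],.115]]))
E
```

```text
foot [ 0.54136441 -0.01314674  0.012     ] cap [ 0.54281988 -0.01527597  0.11      ] flange top [ 0.53975453 -0.01742612  0.05      ] decoy foot [0.65441964 0.05306512 0.01      ]
[ 0.48137208 -0.01381727  0.29977999] [-2.80230881e-01 -1.33848398e-01  1.72522472e+00 -1.29111678e-04
  1.55058588e+00  1.29163891e+00] 2.1833 [ 0.54627812 -0.0132277   0.47061883] [[-9.95262714e-04 -9.99999343e-01  5.69191534e-04]
 [-9.71758300e-01  1.10147097e-03  2.35975830e-01]
 [-2.35976302e-01 -3.18258652e-04 -9.71758758e-01]]
[[281.78071992 134.45565114]
 [281.76418475 135.56663392]]
```

View pics/w1.png

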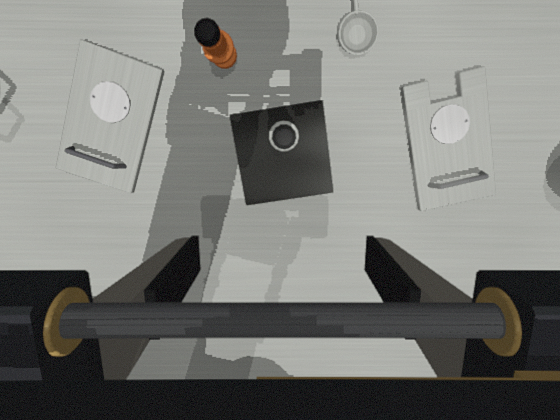

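The wrist view shows the punch's flange ring at (284,136), the notched tag at (450,124), the mat's corners at (231,114), (322,100), (333,191) and (246,204), and the plain tag at (110,102).

```bash
python3 - <<'E'
from h import *
import pickle
c=pickle.load(open("w1.pkl","rb"));g=cv2.cvtColor(c["pixels"],cv2.COLOR_BGR2GRAY)
def ell(u0,v0,w,h,th,z):
    m=(g[v0:v0+h,u0:u0+w]>th).astype(np.uint8)
    k=max(cv2.findContours(m,cv2.RETR_EXTERNAL,cv2.CHAIN_APPROX_NONE)[0],key=cv2.contourArea)
    (x,y),ax,_=cv2.fitEllipse(cv2.convexHull(k)); P=onz(c,x+u0,y+v0,z)
    depth=(c["R"]@P+c["t"])[2]; print(th,(x+u0,y+v0),P.round(4),"dia",np.array(ax)/c["fx"]*depth)
for th in(70,90,110): ell(262,116,44,42,th,.053)
print(g[124,420:482:2])
for th in(205,212,218,225): ell(422,96,56,54,th,.015)
print("mat",np.mean([onz(c,*q,.006) for q in[(231,114),(322,100),(333,191),(246,204)]],0))
E
```

```text
70 (283.53910636901855, 135.7553997039795) [ 0.5403 -0.0154  0.053 ] dia [0.03885655 0.03931647]
90 (283.53394508361816, 135.68755340576172) [ 0.5404 -0.0153  0.053 ] dia [0.0377931  0.03841381]
110 (283.48195457458496, 135.64444160461426) [ 0.5404 -0.0153  0.053 ] dia [0.03719187 0.03781894]
[183 178 182 180 180 140 200 204 204 203 203 198 202 203 200 199 200 200
 203 199 199 199 199 204 200 179 178 182 179 177 179]
205 (446.21518325805664, 135.13519668579102) [ 0.54   -0.2371  0.015 ] dia [0.01926996 0.035045  ]Traceback (most recent call last):
  File "<stdin>", line 11, in <module>
  File "<stdin>", line 6, in ell
ValueError: max() iterable argument is empty
```

```bash
python3 - <<'E'
from h import *
import pickle
c=pickle.load(open("w1.pkl","rb"));g=cv2.cvtColor(c["pixels"],cv2.COLOR_BGR2GRAY)
for th in(188,191,194):
    m=cv2.morphologyEx((g[96:152,420:480]>th).astype(np.uint8),cv2.MORPH_OPEN,np.ones((3,3)))
    k=max(cv2.findContours(m,cv2.RETR_EXTERNAL,cv2.CHAIN_APPROX_NONE)[0],key=cv2.contourArea)
    (x,y),ax,_=cv2.fitEllipse(cv2.convexHull(k));P=onz(c,x+420,y+96,.015)
    print("tag",(x+420,y+96),P,np.array(ax)/c["fx"]*(c["R"]@P+c["t"])[2])
print("mat",np.mean([onz(c,*q,.006) for q in[(231,114),(322,100),(333,191),(246,204)]],0))
r=down(-np.pi/2); p=[0.5404,-0.0153]
bot.goto([*p,0.19],r)
e=bot.current_ee_pos();print(e)
bot.line_to([*p,0.062],max_speed=0.08)
print(bot.current_ee_pos(),bot.current_contact_force())
bot.set_gripper(0.0,50); bot.hold(.2)
print(bot.current_opening()*.092,bot.current_ee_pos(),bot.current_contact_force(),bot.current_clock())
bot.line_to([*p,0.13],max_speed=0.08); bot.hold(.2)
print(bot.current_opening()*.092,bot.current_ee_pos(),bot.current_contact_force(),bot.current_clock())
c=cam("scene");pickle.dump(c,open("s2.pkl","wb"));cv2.imwrite("pics/s2.png",cv2.resize(c["pixels"][130:300,150:350],None,fx=3,fy=3))
E
```

```text
tag (450.22458839416504, 123.78292465209961) [ 0.55490121 -0.24068832  0.015     ] [0.04860198 0.05518763]
tag (450.11641120910645, 123.83453750610352) [ 0.55483455 -0.2405515   0.015     ] [0.04839398 0.05493412]
tag (450.0132179260254, 123.91324806213379) [ 0.55473251 -0.24042575  0.015     ] [0.04806204 0.0546114 ]
mat [ 0.51477233 -0.01483462  0.006     ]
[ 0.54044799 -0.01565909  0.19063966]
[ 0.5408558  -0.01538809  0.06255988] [ 0.30243976 -0.52137243  0.54194447]
0.025666698520617842 [ 0.54041897 -0.01535694  0.06200706] [-0.2917995  -0.3235333   0.55028085] 5.7167
0.025874079415259918 [ 0.53998092 -0.01516833  0.12935924] [-0.66775393 -0.45601275 -2.52252657] 6.9167
```

View pics/s2.png

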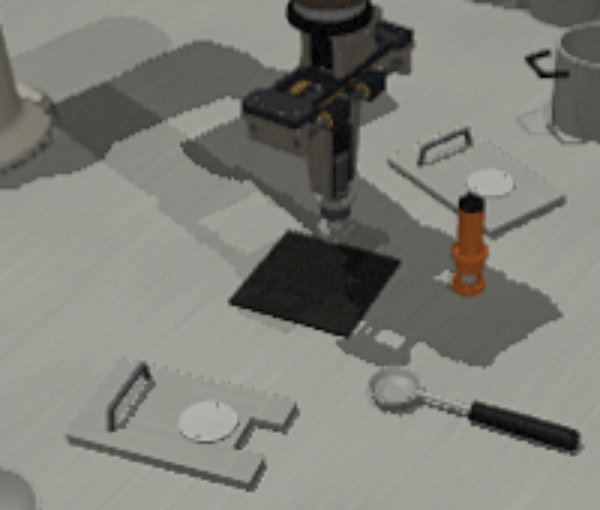

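The punch is held upright (3 N weight, 25.8 mm opening), clear of the mat. Next: close look at the tag, then hover over it.

```bash
python3 - <<'E'
from h import *
import pickle
r=down(-np.pi/2)
bot.line_to([0.50,-0.2405,0.20],max_speed=0.15)
c=cam("wrist");g=cv2.cvtColor(c["pixels"],cv2.COLOR_BGR2GRAY)
X=[0.5548,-0.2406,.015];u,v=proj(c,X)[0];print(u,v)
w=55;u0,v0=int(u)-w,max(0,int(v)-w);sub=g[v0:v0+2*w,u0:u0+2*w]
for th in(188,191,194,197):
    m=cv2.morphologyEx((sub>th).astype(np.uint8),cv2.MORPH_OPEN,np.ones((5,5)))
    ks=cv2.findContours(m,cv2.RETR_EXTERNAL,cv2.CHAIN_APPROX_NONE)[0]
    if not ks: continue
    (x,y),ax,_=cv2.fitEllipse(cv2.convexHull(max(ks,key=cv2.contourArea)));P=onz(c,x+u0,y+v0,.015)
    print("tag",(x+u0,y+v0),P,np.array(ax)/c["fx"]*(c["R"]@P+c["t"])[2])
bot.line_to([0.5548,-0.2406,0.105],max_speed=0.1);bot.hold(.3)
print(bot.current_ee_pos(),bot.current_contact_force(),bot.current_tool_rot(),r,bot.current_clock())
c2=cam("wrist");s=cam("scene");pickle.dump((c,c2,s),open("h.pkl","wb"))
cv2.imwrite("pics/h.png",np.hstack([cv2.resize(c["pixels"],(400,300)),cv2.resize(c2["pixels"],(400,300))]))
cv2.imwrite("pics/hs.png",cv2.resize(s["pixels"][200:310,150:300],None,fx=5,fy=5,interpolation=cv2.INTER_CUBIC))
E
```

```text
283.4043550620502 140.54071220275023
tag (287.9645347595215, 164.17488861083984) [ 0.52965577 -0.24560809  0.015     ] [0.10184253 0.12511182]
tag (287.2157096862793, 163.79096221923828) [ 0.53007078 -0.24479106  0.015     ] [0.09786462 0.12883773]
tag (287.9787826538086, 163.9449920654297) [ 0.52990465 -0.24562232  0.015     ] [0.10564547 0.12298429]
tag (287.9335823059082, 164.7471694946289) [ 0.52903586 -0.24557755  0.015     ] [0.09965649 0.12466707]
[ 0.55486511 -0.24073846  0.10534534] [ 0.67869717  0.3924038  -2.80334397] [-2.22134826e+00  2.22144087e+00 -8.68353404e-04] [ 2.22144147 -2.22144147  0.        ] 10.3083
```

View pics/h.png

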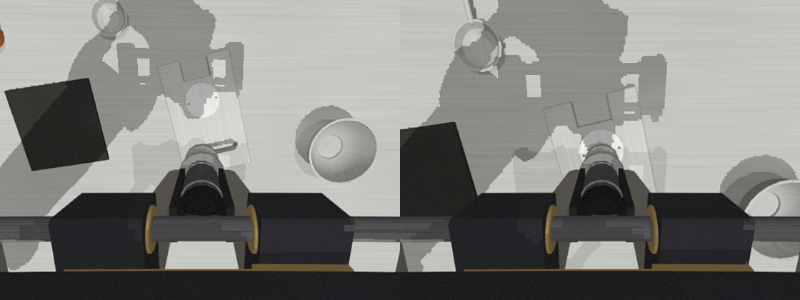

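View pics/hs.png

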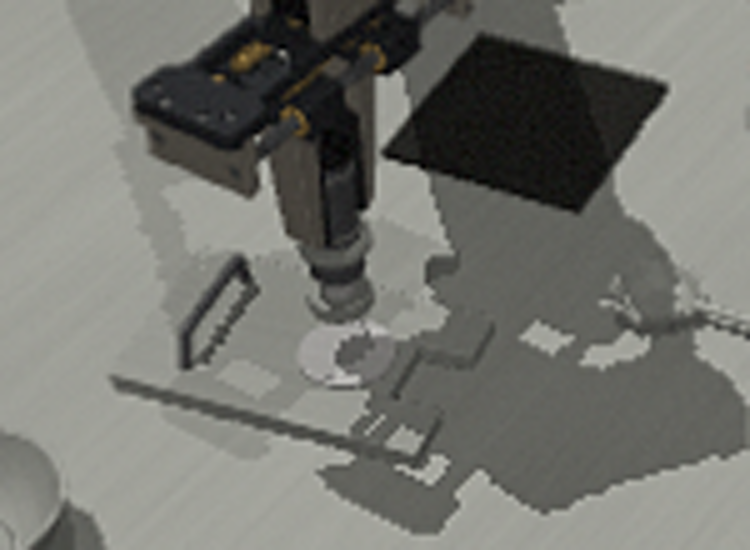

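In the wrist view the tag is at (284,141), where (0.5548,-0.2406) projects. In the scene view the foot, at full-picture (218,260), hovers over the tag at (219,271). I'll check that numerically, then press under force watch.

```bash
python3 - <<'E'
from h import *
import pickle
_,_,s=pickle.load(open("h.pkl","rb"))
e=bot.current_ee_pos(); tip=e[2]-.056
print("foot by scene",onz(s,218.2,260.4,tip+.005),"tag by scene",onz(s,219.3,270.9,.015), "tip z",tip)
p=[0.5546,-0.2402]
bot.line_to([*p,0.076],max_speed=0.04);bot.hold(.3)
f0=bot.current_contact_force()[2];print("f0",f0,bot.current_ee_pos())
z=0.076
while z>0.0605:
    z-=0.001; bot.line_to([*p,z],max_speed=0.01); bot.hold(.1)
    f=bot.current_contact_force();e=bot.current_ee_pos();print(round(z,4),e.round(4),f.round(2),flush=True)
    if f[2]-f0>12.6: break
bot.hold(1.0)
print(bot.current_contact_force(),bot.current_ft_torque(),bot.current_ee_pos(),bot.current_clock())
c=cam("scene");cv2.imwrite("pics/p.png",cv2.resize(c["pixels"][215:305,165:285],None,fx=5,fy=5,interpolation=cv2.INTER_CUBIC))
E
```

```text
foot by scene [ 0.55919268 -0.24199792  0.05415481] tag by scene [ 0.55796778 -0.24054616  0.015     ] tip z 0.04915481345263837
f0 -2.789465958423288 [ 0.55472238 -0.24027012  0.07623198]
0.075 [ 0.5546 -0.2402  0.075 ] [-0.04  0.29 -2.68]
0.074 [ 0.5546 -0.2402  0.074 ] [ 0.18  0.16 -3.01]
0.073 [ 0.5546 -0.2402  0.073 ] [-0.08 -0.31 -2.49]
0.072 [ 0.5546 -0.2402  0.072 ] [ 0.18  0.29 -3.14]
0.071 [ 0.5547 -0.2402  0.071 ] [ 0.53  0.75 -2.5 ]
0.07 [ 0.5548 -0.2403  0.0705] [-0.83  1.22  2.53]
0.069 [ 0.5548 -0.2403  0.0693] [-1.23  0.62  3.82]
0.068 [ 0.5548 -0.2403  0.0682] [-2.21  2.12  5.31]
0.067 [ 0.5548 -0.2403  0.0674] [-0.86  1.26  5.88]
0.066 [ 0.5548 -0.2403  0.0666] [-2.8   1.49  7.59]
0.065 [ 0.5549 -0.2403  0.0658] [-2.59  1.61  8.74]
0.064 [ 0.5549 -0.2403  0.0649] [-3.69  2.59  9.28]
0.063 [ 0.5549 -0.2403  0.0641] [-4.49  2.73 11.14]
[-3.64125103  3.04885831 10.68480646] [ 0.55992796  0.80820048 -0.02211652] [ 0.55486946 -0.24030699  0.06412421] 17.1333
```

View pics/p.png

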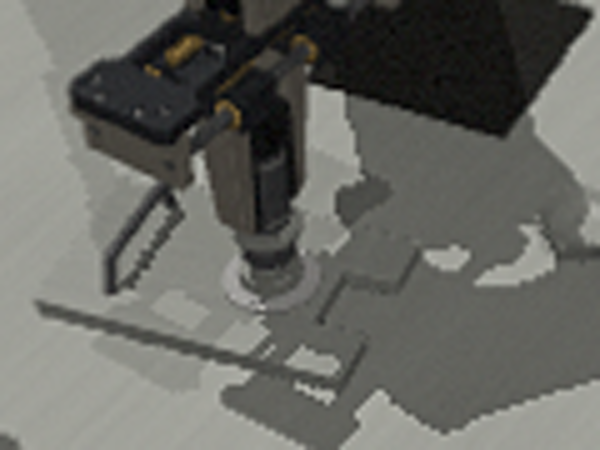

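Pressed: about 13.5 N on the tag, which by the spring rate is ~8 mm (travel past contact ~7 mm), held 1 s with the foot inside the tag. Now lift straight and return to the mat.

```bash
python3 - <<'E'
from h import *
p=bot.current_ee_pos()[:2]
bot.line_to([0.5547,-0.2402,0.078],max_speed=0.015);print(bot.current_contact_force(),bot.current_ee_pos())
bot.line_to([0.5547,-0.2402,0.125],max_speed=0.05);bot.hold(.3)
print(bot.current_contact_force(),bot.current_ee_pos(),bot.current_opening()*.092,bot.current_clock())
m=[0.5147,-0.0148]
bot.line_to([*m,0.125],max_speed=0.12);bot.hold(.2)
bot.line_to([*m,0.067],max_speed=0.05);bot.hold(.3)
f0=bot.current_contact_force()[2];z=.067
while z>.0595:
    z-=.0007;bot.line_to([*m,z],max_speed=.01);bot.hold(.15)
    f=bot.current_contact_force()[2]
    if f-f0>1.8:break
print("down",z,f0,f,bot.current_ee_pos(),bot.current_contact_force(),bot.current_ft_torque(),bot.current_clock())
c=cam("scene");w=cam("wrist")
a=cv2.resize(c["pixels"][160:265,195:335],(400,300),interpolation=cv2.INTER_CUBIC)
cv2.imwrite("pics/m.png",np.hstack([a,cv2.resize(w["pixels"],(400,300))]))
E
```

```text
[ 1.24131688 -0.85451981 -2.87940712] [ 0.55459261 -0.2401316   0.07779605]
[ 0.12297737 -0.32800983 -2.84206448] [ 0.55459925 -0.24012978  0.12477007] 0.025088720697291116 19.725
down 0.06139999999999997 -3.4666698693258295 2.4074916711618144 [ 0.514841   -0.01481778  0.06172687] [-2.26628931 -0.16139123  2.40749167] [ 0.15023116  0.32685691 -0.06305609] 26.7917
```

View pics/m.png

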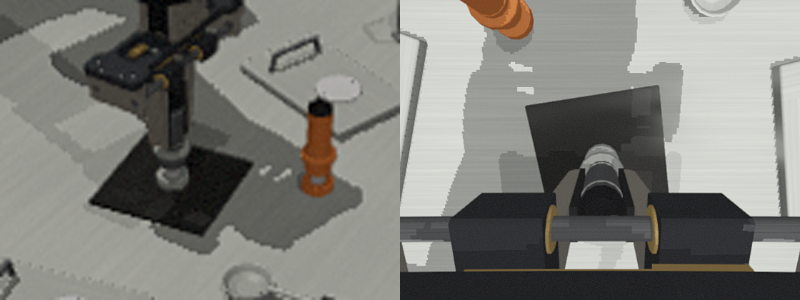

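The punch stands in the middle of the mat, upright. Contact is about 5.9 N, so I'll ease up slightly, release, and back off upward.

```bash
python3 - <<'E'
from h import *
m=[0.5147,-0.0148]
bot.line_to([*m,0.0619],max_speed=.01);bot.hold(.2);print(bot.current_contact_force())
bot.set_gripper(0.40,10);bot.hold(.2);bot.set_gripper(1.0);bot.hold(.3)
bot.line_to([*m,0.19],max_speed=.1)
bot.line_to([0.46,-0.0148,0.30],max_speed=.15);bot.hold(.5)
print(bot.current_opening(),bot.current_contact_force(),bot.current_clock())
c=cam("wrist");s=cam("scene")
g=cv2.cvtColor(c["pixels"],cv2.COLOR_BGR2GRAY);X=proj(c,[[*m,.053]])[0];u0,v0=(X-24).astype(int)
k=max(cv2.findContours((g[v0:v0+48,u0:u0+48]>90).astype(np.uint8),cv2.RETR_EXTERNAL,cv2.CHAIN_APPROX_NONE)[0],key=cv2.contourArea)
(x,y),ax,_=cv2.fitEllipse(cv2.convexHull(k));print("punch",onz(c,x+u0,y+v0,.053),ax)
a=cv2.resize(s["pixels"][150:300,160:360],(400,300),interpolation=cv2.INTER_CUBIC)
cv2.imwrite("pics/f.png",np.hstack([a,cv2.resize(c["pixels"],(400,300))]))
E
```

```text
[-0.54332208  0.03862798  1.4082093 ]
0.995873799535055 [-0.50009746  0.87762924 -0.20713571] 32.0333
punch [ 0.5148297  -0.01458088  0.053     ] (30.034381866455078, 30.556127548217773)
```

View pics/f.png

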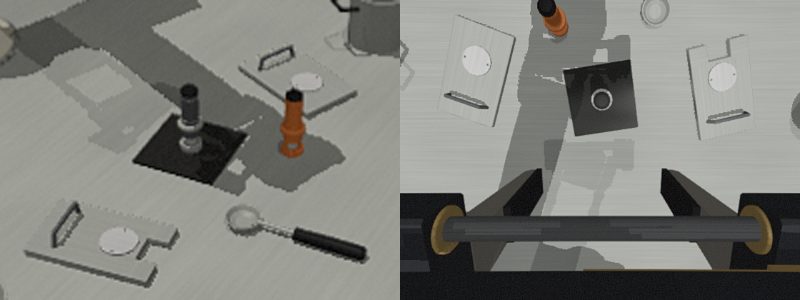

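The punch stands upright and free in the middle of the mat, and the lids, spoon and decoy look undisturbed.

```bash
python3 -c "
from workcell import bot
bot.job_done(); print(bot.current_clock())"
```

```text
the job is handed in; nothing more can be done
the job is handed in; nothing more can be done
```

I marked the notched lid's tag with the punch, stood the punch back on the rubber mat and handed the job in at about 32 s of the 53 s allowed. The system reports no verdict.

- **Press:** I set the foot on the tag, measured at about (0.555, -0.240), and pressed in 1 mm steps to about 13.5 N. By the spring rate that is roughly 8 mm of travel; the arm moved about 7 mm after contact. I held it steady for over 1 s.
- **Lift:** I lifted straight up, and the wrist force was back to the punch's weight alone.
- **Final position:** The punch stands at (0.5148, -0.0146), within about 1 mm of the mat's centre. It is upright and released, and the gripper is open and clear. In the last picture the lids and spoon looked unmoved. The pot and bowl were only partly in that view and I did not check them closely.

**What disagreed:**
- The scene camera put the foot and tag 3–5 mm further out in x than the arm and the wrist camera did. It put them within 2 mm of each other, so I went ahead.
- My automatic tag fit in the close-up failed because of shadow; I checked it by eye against the projected position instead.
- During the press, side forces of up to 4.5 N built up, but I saw no sliding.

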